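Release the large clay ball with the rocking gate lever

ROBOT

A 7-joint arm with a two-finger parallel gripper is mounted at the origin on the work surface. World frame = base frame: x ahead of the robot, y to its left, z up, the work surface at z = 0. Lengths are in m, angles in rad, forces in N, time in s.
With the tool pointing down it reaches from about 0.4 to 0.875 m from the base axis. Payload 6.5 kg.
Tool frame: the origin (TCP) lies at the very end of the fingers, on their centre line; the grasp point (between the pads) lies 19 mm behind it (arm.pinch_z is the distance from the TCP to the grasp point, in m); z points along the fingers, x is the direction in which the jaws open and shut, and the axes are right-handed (so a half turn about z gives the same grasp; the last joint's range is limited). The gripper opens to 88 mm and grips with 3 to 60 N. Pads are 18 mm wide; open, the fingers measure 123 mm over their backs; the gripper's body (75 mm by 187 mm) begins 45 mm behind the grasp point.
Start: joints at [-1.319, 0.536, -0.004, 1.538, 0.003, 1.067, -0.071], TCP at [0.203, 0.617, 0.239] pointing down, gripper open.
Joint ranges: [-2.7, 2.7], [-0.37, 2.16], [-1.27, 1.26], [0.24, 2.4], [-1.31, 4.45], [0.19, 1.91], [-2.76, 2.76]. Speed limits (rad/s): [2.39, 2.39, 3.14, 3.14, 3.14, 3.14, 3.14].

INTERFACE

Orientations are given as a unit quaternion [x, y, z, w].
In Python, from cell import arm, viewer, workorder gives the robot as it stands.
- The arm moves only by the tool carry_out, never from a script. Its argument "plan" is a list of rows, each a list of 7 numbers: the shift along the world's x, y, z in m, then the turn, a rotation vector about the world's x, y, z in rad, then the finger opening in m, from 0 to 0.0881. In form: [[dx, dy, dz, rx, ry, rz, fingers], ...]. A call has 1 to 10 rows; each row is the pose to reach, as a shift and turn from the pose commanded when the call began; what a row does not reach only later rows make up. A row lasts 1/12 s, in which the tool goes at most 41.7 mm and 7.16 degrees, less where a joint would pass 70% of its speed; a pose out of reach is approached as far as the arm can. A call with a gripper value outside its range is refused whole. The fingers move at their own pace and stop on an object; "force" is the grip in N (left out, the last holds). Time passes only in rows, so rows that repeat a pose let the fingers close. It gives the time, the measured TCP pose, the force and the opening at its end, in the units of the state.
- arm.sense(): the state, without advancing time (a new reading comes with each control period).
- viewer.snapshot(name): name is "side" or "top" or "wrist"; returns a dict with "frame" (384x512x3 uint8, blue, green, red), "range_z" (384x512 float32, m along the optical axis (not along the pixel's ray), 0 where there is no reading), "mtx" (3x3 intrinsics, pixels), "cam_to_world" (4x4, takes a point from camera to world coordinates). Camera axes: x right, y down, z forward; pixel columns grow to the right and rows downward; lengths in m; the calibration is good to about 2 mm. A picture is of the moment at which its call begins.
- workorder.sign_off(): hands the job in, once; it reports no verdict.
The state is a dict: "clock": time; "joint_positions": joint angles; "qvel": joint speeds; "tau": joint torques, N m; "position": TCP position; "tool_rot": TCP orientation; "force": force on the tool from outside, world axes, zero at the start; "torque": the same for the moment, N m; "gripper_width": finger opening in m.
Only numpy, scipy, OpenCV 4.12 (cv2) and the standard library are available. Lean on these libraries where they do the work, as an engineer would, in place of code of your own. Each camera call takes 0.05 s, during which the arm holds its last target.

TASK

Two clay balls, one large and one small, each wait behind the gate of their own dispenser. With the fingertips press down the paddle of the dispenser that holds the large ball and keep it down until its gate has lifted and the ball has rolled by itself into that dispenser's white tray, then let the paddle come back up so that the gate shuts. Do not touch the balls or pick up or push anything aside, and leave the small ball waiting behind its shut gate.

Things in the scene. Friction and masses are not known exactly. Their poses are not given: they have to be found in the camera images.
- dispenser_1: Plywood dispenser fixed to the table; always the one with the large ball, left or right. 240 (x) by 225 (y) by 110 mm high. Origin on the table near its middle, z up. Rocking lever along its x, at y +12: paddle at -x, nearer the robot; pivot at x -20, z 95 mm between plywood cheeks 110 mm high. Chute at x +75, floor sloping down to +y, metal gate at y +5, white tray at y +10 to +112 mm.
- dispenser_2: An identical dispenser with the same frame, which always holds the small ball; to be left alone.
- paddle_1 (a point): Centre of the flat top of the wooden paddle of dispenser_1, the place to press. Paddle 44 mm (along the lever) by 50 by 8 mm; at rest at x -112, y +12 mm of the dispenser and 105 mm above the table, with only the table below. The pivot is 92 mm away, so it sinks about 92 mm x sin(joint value): 40 mm at 0.45 rad.
- paddle_2 (a point): The same point on dispenser_2.
- lever_1 (a joint): Lever angle of dispenser_1, rad: 0 = gate shut, grows as the paddle goes down and the gate rises, hard stop at 0.5. Sprung: about 2 N at the paddle centre to start, 5 N at the stop; returns to 0 by itself. The ball passes under the gate from about 0.3: press to 0.42 or more and hold there for a second or so.
- lever_2 (a joint): The same angle for dispenser_2.
- ball_large_center (a point): Centre of the large fired-clay ball, 36 mm diameter, at first in the chute against the gate of dispenser_1. The chute floor is 36 mm above the table at the gate, its clear walls 16 mm high.
- ball_small_center (a point): Centre of the small fired-clay ball, 24 mm diameter, at first in the chute against the gate of dispenser_2.
- ball_large: The large ball itself (origin on its surface, rolls with it; use the centre point).
- ball_small: The small ball itself (origin on its surface).
- tray_1 (a point): Middle of the floor of the white catch tray of dispenser_1, 11 mm above the table; inside 70 mm along the dispenser's x and 94 mm along its y, walls 46 mm high (28 mm on the gate side), floor falling slightly away from the gate.
- cup_1: Bystander: clear cup, 52 mm across, 50 mm high, standing loose beside the lever of dispenser_1 on its +y side; origin under its centre.
- jar_2: Bystander: closed glass jar, 44 mm across, 55 mm high, loose beside the lever of dispenser_2; origin under its centre.
- stone: Bystander: round grey stone, 60 mm across, 30 mm high, loose between the two dispensers on the robot's side; origin under its centre.
- magnifier: Bystander: clear hand magnifier, lens 56 mm across with a 75 mm handle, 8 mm high, lying loose at the left; origin under the lens.
- spoon: Bystander: white plastic spoon, 150 mm, lying loose at the right.
- pen: Bystander: blue pen, 140 mm, lying loose at the left.

How it is judged:
By the outcome, as a careful person would: the job done as asked, in the order asked, and still so for the second after the job is handed in, with the robot touching nothing.
It also fails if it takes over 32 s, if anything falls off the work surface, if the arm or the gripper's body presses on something with over 40 N, if the wrist force passes 120 N, or if a joint passes its speed limit or range.

## Working session

There is one attempt and no reset: what is moved stays moved. The work goes in short steps, Python scripts to look and compute and a tool call to move; the robot and the scene stay as the last step left them, time stands still between calls to the robot, and variables do not carry over. Pictures are saved under pics/ and viewed, and the job is handed in when it is done.

Besides the shell and the picture viewer there is one more tool, called after "Emit:" as name(argument=value, ...) on one line, values as JSON. carry_out: Moves the arm, as the interface text tells. Its arguments: {"type":"object","properties":{"plan":{"type":"array"},"force":{"type":"number"}},"required":["plan"]}

```bash
mkdir -p pics; ls; python3 - <<'E'
from cell import arm, viewer, workorder
import cv2, numpy as np
s=arm.sense(); print({k:np.round(v,3) for k,v in s.items()})
for n in ["top","side"]:
    d=viewer.snapshot(n); cv2.imwrite(f"pics/{n}0.png",d["frame"]); np.savez(f"{n}0.npz",**d)
    print(n,d["mtx"].round(1).tolist(),d["cam_to_world"].round(3).tolist())
E
```

```text
pics
{'clock': np.float64(0.0), 'joint_positions': array([-1.319,  0.537, -0.004,  1.539,  0.003,  1.067, -0.071]), 'qvel': array([-0.002,  0.002, -0.   ,  0.   ,  0.001, -0.   , -0.001]), 'tau': array([ 0.0000e+00, -5.7098e+01,  9.9100e-01, -2.5161e+01, -5.6000e-02,
        1.8000e-02,  0.0000e+00]), 'position': array([0.203, 0.617, 0.238]), 'tool_rot': array([ 0.81 ,  0.586, -0.001,  0.001]), 'force': array([0.788, 0.5  , 0.298]), 'torque': array([-0.002, -0.054, -0.021]), 'gripper_width': np.float64(0.088)}
top [[387.5, 0.0, 254.3], [0.0, 387.5, 188.0], [0.0, 0.0, 1.0]] [[0.012, -0.986, 0.165, 0.312], [-1.0, -0.012, -0.0, -0.003], [0.002, -0.165, -0.986, 1.382], [0.0, 0.0, 0.0, 1.0]]
side [[367.6, 0.0, 257.4], [0.0, 367.6, 187.5], [0.0, 0.0, 1.0]] [[-0.955, -0.201, 0.217, 0.293], [-0.296, 0.63, -0.718, 0.755], [0.008, -0.75, -0.661, 0.806], [0.0, 0.0, 0.0, 1.0]]
```

View pics/top0.png

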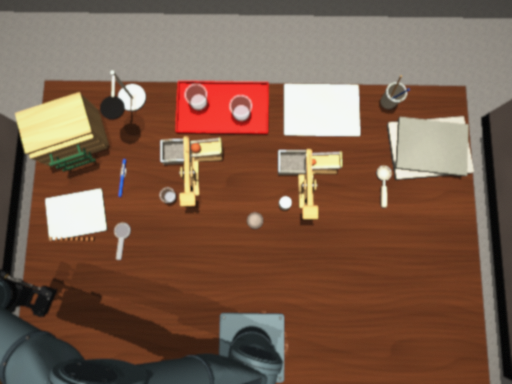

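View pics/side0.png

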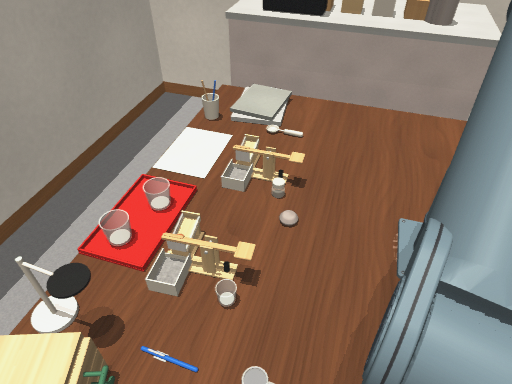

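```bash
python3 - <<'E'
import cv2, numpy as np
d=np.load("top0.npz"); f=d["frame"]
c=f[125:235,150:355]; cv2.imwrite("pics/z.png",cv2.resize(c,None,fx=3.9,fy=3.9,interpolation=cv2.INTER_CUBIC))
d=np.load("side0.npz"); f=d["frame"]
c=f[130:310,140:320]; cv2.imwrite("pics/zs.png",cv2.resize(c,None,fx=3.3,fy=3.3,interpolation=cv2.INTER_CUBIC))
E
```

```text
(no output)
```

View pics/z.png

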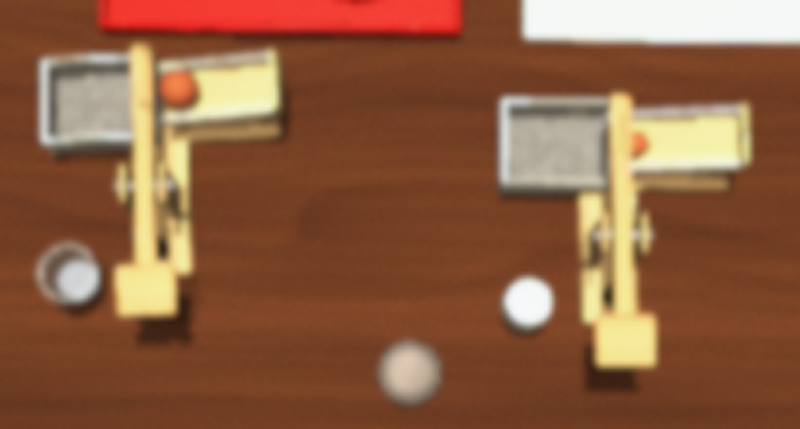

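View pics/zs.png

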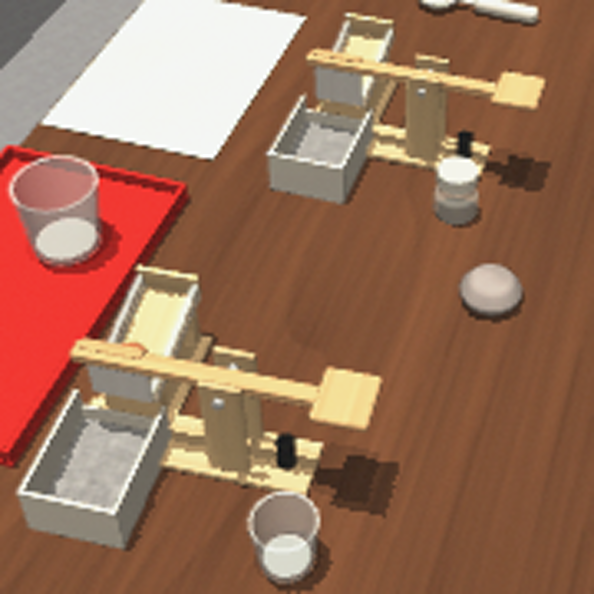

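```bash
cat > h.py <<'E'
import numpy as np, cv2
def ray(d,u,v,z):
    K=d["mtx"];T=d["cam_to_world"]
    r=T[:3,:3]@np.linalg.solve(K,[u,v,1.]); o=T[:3,3]
    return o+r*(z-o[2])/r[2]
def cloud(d):
    K=d["mtx"];T=d["cam_to_world"];Z=d["range_z"]
    v,u=np.mgrid[:Z.shape[0],:Z.shape[1]]
    p=np.stack([(u-K[0,2])/K[0,0]*Z,(v-K[1,2])/K[1,1]*Z,Z],-1)
    return p@T[:3,:3].T+T[:3,3]
E
python3 - <<'E'
import numpy as np, cv2
from h import *
for n,box in [("top",(175,185,205,212)),("side",(232,238,260,268))]:
    d=dict(np.load(n+"0.npz")); P=cloud(d)
    m=np.zeros(P.shape[:2],bool); m[box[1]:box[3],box[0]:box[2]]=1
    hsv=cv2.cvtColor(d["frame"],cv2.COLOR_BGR2HSV)
    m2=m&(P[...,2]>.09)&(P[...,2]<.125)
    print(n,m2.sum(),np.median(P[m2],0).round(4))
    mc=m&(hsv[...,2]>150)&(hsv[...,0]>12)&(hsv[...,0]<32)&(P[...,2]>.09)
    for k in range(box[1],box[3]):
        c=np.where(m2[k])[0]
        if len(c): print(k,c.min(),c.max(),P[k,c.min()].round(3),P[k,c.max()].round(3))
d=dict(np.load("top0.npz"));hsv=cv2.cvtColor(d["frame"],cv2.COLOR_BGR2HSV)
m=((hsv[...,0]<13)&(hsv[...,1]>150)&(hsv[...,2]>150)).astype(np.uint8); m[:137]=0
n,l,s,c=cv2.connectedComponentsWithStats(m)
for i in range(1,n):
    if s[i,4]>8: print(s[i],c[i],ray(d,*c[i],.054).round(3))
E
```

```text
top 232 [0.4935 0.2211 0.1042]
185 185 189 [0.534 0.23  0.102] [0.534 0.216 0.105]
186 185 189 [0.531 0.229 0.103] [0.531 0.216 0.101]
187 185 189 [0.528 0.23  0.098] [0.528 0.216 0.101]
188 185 189 [0.524 0.229 0.104] [0.524 0.216 0.102]
189 185 189 [0.521 0.23  0.099] [0.521 0.216 0.103]
190 185 189 [0.517 0.228 0.105] [0.518 0.216 0.096]
191 185 189 [0.514 0.229 0.102] [0.515 0.216 0.097]
192 182 194 [0.51  0.238 0.104] [0.51  0.198 0.105]
193 180 194 [0.507 0.245 0.102] [0.507 0.198 0.102]
194 180 194 [0.503 0.244 0.105] [0.504 0.198 0.104]
195 180 194 [0.499 0.244 0.107] [0.501 0.198 0.102]
196 180 194 [0.497 0.244 0.104] [0.497 0.198 0.103]
197 180 194 [0.493 0.244 0.105] [0.494 0.197 0.106]
198 180 194 [0.49  0.244 0.103] [0.49  0.197 0.106]
199 180 194 [0.487 0.244 0.104] [0.487 0.197 0.107]
200 180 194 [0.484 0.245 0.1  ] [0.484 0.197 0.103]
201 180 194 [0.48  0.244 0.103] [0.48  0.197 0.103]
202 180 194 [0.476 0.243 0.104] [0.477 0.197 0.104]
203 180 194 [0.473 0.242 0.108] [0.473 0.197 0.106]
204 180 194 [0.47  0.243 0.104] [0.471 0.197 0.102]
205 181 185 [0.467 0.24  0.1 
[... 464 characters left out ...]
0.103]
249 232 254 [0.516 0.225 0.101] [0.465 0.21  0.102]
250 232 254 [0.516 0.227 0.1  ] [0.464 0.212 0.101]
251 232 253 [0.514 0.231 0.101] [0.465 0.216 0.102]
252 232 253 [0.515 0.229 0.095] [0.464 0.22  0.103]
253 233 253 [0.513 0.229 0.092] [0.464 0.221 0.1  ]
254 234 252 [0.505 0.241 0.106] [0.465 0.227 0.103]
255 234 252 [0.505 0.242 0.103] [0.464 0.228 0.101]
256 234 252 [0.504 0.245 0.103] [0.463 0.231 0.102]
257 234 251 [0.504 0.246 0.1  ] [0.464 0.236 0.103]
258 238 251 [0.494 0.245 0.099] [0.463 0.239 0.104]
259 243 251 [0.482 0.244 0.099] [0.463 0.24  0.101]
260 248 250 [0.469 0.243 0.098] [0.465 0.242 0.1  ]
[191 144   9   8  60] [195.01666667 147.31666667] [0.678 0.208 0.054]
```

Emit:
carry_out(plan=[[0.012,-0.016,0,0,0,0.03,0],[0.034,-0.048,0,0,0,0.07,0],[0.058,-0.08,0,0,0,0.11,0],[0.08,-0.112,0,0,0,0.15,0],[0.103,-0.144,0,0,0,0.19,0],[0.126,-0.176,0,0,0,0.23,0],[0.149,-0.208,0,0,0,0.27,0],[0.172,-0.24,0,0,0,0.3,0],[0.194,-0.272,0,0,0,0.32,0],[0.217,-0.304,0,0,0,0.32,0]], force=20)

```text
clock: 0.93
position: [0.4206, 0.3115, 0.2386]
tool_rot: [0.706, 0.708, -0.0, -0.0]
force: [-0.5, 0.0, -0.8]
gripper_width: 0.0233
```

Remaining to the paddle centre: dx +0.066, dy −0.091.

Emit:
carry_out(plan=[[0.02,-0.028,0,0,0,0,0],[0.042,-0.058,-0.01,0,0,0,0],[0.058,-0.08,-0.03,0,0,0,0],[0.065,-0.09,-0.055,0,0,0,0],[0.066,-0.091,-0.08,0,0,0,0],[0.066,-0.091,-0.1,0,0,0,0],[0.066,-0.091,-0.11,0,0,0,0],[0.066,-0.091,-0.11,0,0,0,0]])

```text
clock: 1.6
position: [0.4844, 0.2217, 0.1265]
tool_rot: [0.706, 0.708, -0.002, -0.001]
force: [-0.6, -0.4, -0.1]
gripper_width: 0.0005
```

```bash
python3 - <<'E'
from cell import arm, viewer
import cv2, numpy as np
s=arm.sense(); print(s["clock"],s["position"].round(4),s["force"].round(2),s["gripper_width"])
for n in ["top","side"]:
    d=viewer.snapshot(n); f=d["frame"]; c=f[120:240,140:300] if n=="top" else f[170:320,140:300]
    cv2.imwrite(f"pics/{n}1.png",cv2.resize(c,None,fx=3.7,fy=3.7,interpolation=cv2.INTER_CUBIC))
E
```

```text
1.6 [0.4844 0.2217 0.1265] [-0.62 -0.41 -0.08] 0.0004787062455247343
```

View pics/side1.png

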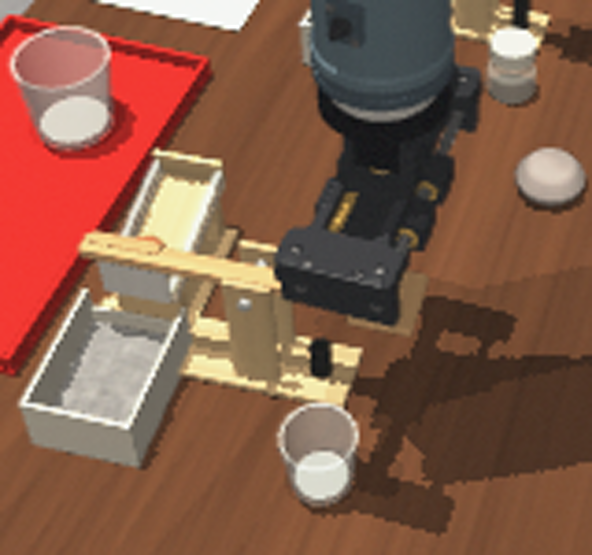

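View pics/top1.png

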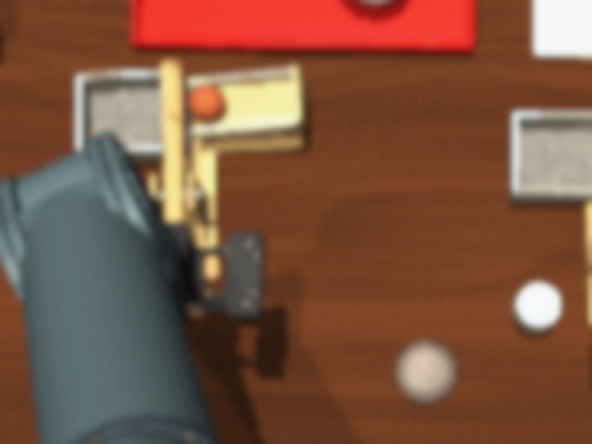

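Emit:
carry_out(plan=[[0.001,-0.001,-0.01,0,0,0,0],[0.001,-0.001,-0.02,0,0,0,0],[0.001,-0.001,-0.028,0,0,0,0],[0.001,-0.001,-0.036,0,0,0,0],[0.001,-0.001,-0.044,0,0,0,0],[0.001,-0.001,-0.05,0,0,0,0],[0.001,-0.001,-0.055,0,0,0,0],[0.001,-0.001,-0.058,0,0,0,0],[0.001,-0.001,-0.058,0,0,0,0]])

```text
clock: 2.45
position: [0.4869, 0.2214, 0.0702]
tool_rot: [0.706, 0.708, -0.0, -0.0]
force: [0.5, 0.2, 4.5]
gripper_width: 0.0002
```

```bash
cat > look.py <<'E'
from cell import arm, viewer
import cv2, numpy as np, sys
t=sys.argv[1]
s=arm.sense(); print(s["clock"],s["position"].round(4),s["force"].round(2),s["gripper_width"])
o=[]
for n in ["top","side"]:
    d=viewer.snapshot(n); np.savez(f"{n}{t}.npz",**d); f=d["frame"]; c=f[130:230,150:280] if n=="top" else f[180:310,140:270]
    o.append(cv2.resize(c,(400,int(400*c.shape[0]/c.shape[1])),interpolation=cv2.INTER_CUBIC))
h=max(i.shape[0] for i in o)
cv2.imwrite(f"pics/look{t}.png",np.hstack([cv2.copyMakeBorder(i,0,h-i.shape[0],0,0,0) for i in o]))
E
python3 look.py 2
```

```text
2.45 [0.4869 0.2214 0.0702] [0.49 0.24 4.47] 0.00023967864851071654
```

View pics/look2.png

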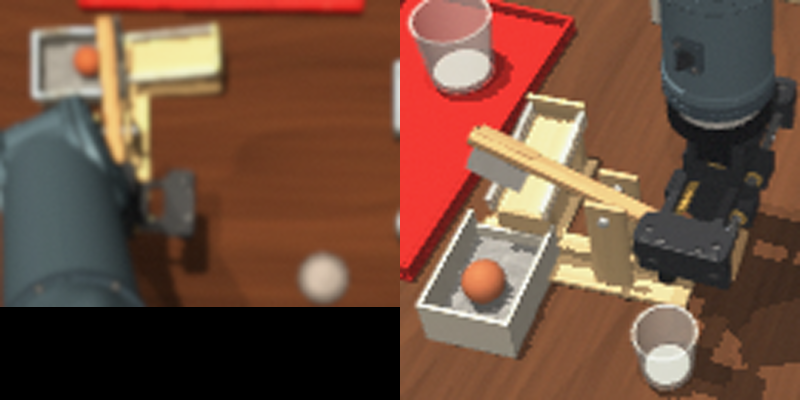

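The ball is already in the tray (side view about (485,282)). I'll press a little further and hold for about a second, as asked.

Emit:
carry_out(plan=[[0,0,-0.002,0,0,0,0],[0,0,-0.004,0,0,0,0],[0,0,-0.004,0,0,0,0],[0,0,-0.004,0,0,0,0],[0,0,-0.004,0,0,0,0],[0,0,-0.004,0,0,0,0],[0,0,-0.004,0,0,0,0],[0,0,-0.004,0,0,0,0],[0,0,-0.004,0,0,0,0],[0,0,-0.004,0,0,0,0]])

```text
clock: 3.38
position: [0.4872, 0.2215, 0.0668]
tool_rot: [0.706, 0.708, 0.0, 0.0]
force: [1.1, -0.1, 4.7]
gripper_width: 0.0002
```

```bash
python3 look.py 3; python3 - <<'E'
import numpy as np
from h import *
# lever far arm slope from top-view depth: yellow pixels along lever between y .215-.24
d=dict(np.load("top3.npz"));P=cloud(d)
m=np.zeros(P.shape[:2],bool);m[130:185,178:196]=1
m&=(P[...,2]>.1)&(P[...,2]<.19)&(P[...,0]>.57)&(P[...,0]<.72)&(P[...,1]>.2)&(P[...,1]<.245)
q=P[m]; x,y,z=q.T
k=np.polyfit(x,z,1); r=z-np.polyval(k,x); g=abs(r)<.008; k=np.polyfit(x[g],z[g],1); print(m.sum(),g.sum(),k,np.arctan(k[0]))
E
```

```text
3.3833 [0.4872 0.2215 0.0668] [ 1.08 -0.06  4.7 ] 0.00022035465689610037
247 171 [ 0.41428789 -0.13637389] 0.39276251867516365
```

View pics/look3.png

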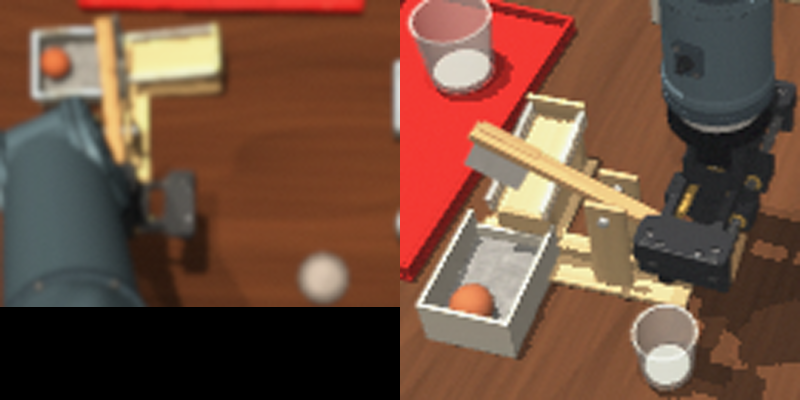

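The ball is at the far end of the tray. The depth slope gave only about 0.39 rad (a noisy fit, geometry suggests about 0.45), so I'll press slightly deeper and hold once more.

Emit:
carry_out(plan=[[0,0,-0.002,0,0,0,0],[0,0,-0.004,0,0,0,0],[0,0,-0.004,0,0,0,0],[0,0,-0.004,0,0,0,0],[0,0,-0.004,0,0,0,0],[0,0,-0.004,0,0,0,0],[0,0,-0.004,0,0,0,0],[0,0,-0.004,0,0,0,0],[0,0,-0.004,0,0,0,0],[0,0,-0.004,0,0,0,0]])

```text
clock: 4.32
position: [0.4869, 0.2214, 0.0627]
tool_rot: [0.706, 0.708, -0.0, -0.0]
force: [-1.0, -0.5, 4.3]
gripper_width: 0.0005
```

```bash
python3 look.py 4; python3 - <<'E'
import numpy as np
from h import *
d=dict(np.load("top4.npz"));P=cloud(d)
hsv=cv2.cvtColor(d["frame"],cv2.COLOR_BGR2HSV)
for v in range(134,184,4):
    c=[u for u in range(178,198) if P[v,u,2]>.1 and hsv[v,u,2]>130 and hsv[v,u,1]>60]
    if c: 
        q=P[v,c]; i=q[:,2]>q[:,2].max()-.01; print(v,c[0],c[-1],np.median(q[i],0).round(3))
E
```

```text
4.3167 [0.4869 0.2214 0.0627] [-0.98 -0.52  4.34] 0.0004661733089791188
138 181 186 [0.682 0.231 0.153]
142 182 186 [0.67  0.23  0.149]
146 182 187 [0.657 0.23  0.146]
150 182 187 [0.645 0.23  0.139]
154 183 187 [0.634 0.228 0.131]
158 183 187 [0.622 0.229 0.124]
162 184 188 [0.609 0.227 0.118]
166 184 191 [ 0.312 -0.003  1.382]
170 185 192 [0.585 0.223 0.106]
174 184 192 [0.516 0.183 0.379]
178 186 186 [0.506 0.179 0.372]
182 188 192 [0.496 0.173 0.372]
```

Now the slope is about 0.48, so roughly 0.45 rad. Next I let the paddle up gently and lift away.

Emit:
carry_out(plan=[[0,0,0.004,0,0,0,0],[0,0,0.01,0,0,0,0],[0,0,0.016,0,0,0,0],[0,0,0.022,0,0,0,0],[0,0,0.028,0,0,0,0],[0,0,0.034,0,0,0,0],[0,0,0.04,0,0,0,0],[0,0,0.048,0,0,0,0],[0,0,0.065,0,0,0,0],[0,0,0.09,0,0,0,0]])

```text
clock: 5.25
position: [0.4866, 0.2209, 0.1525]
tool_rot: [0.706, 0.708, -0.001, -0.0]
force: [0.6, 0.4, -0.3]
gripper_width: 0.0004
```

Emit:
carry_out(plan=[[0,0,0.03,0,0,0,0],[-0.01,0.02,0.06,0,0,0,0],[-0.03,0.045,0.08,0,0,0,0],[-0.05,0.075,0.08,0,0,0,0],[-0.07,0.105,0.08,0,0,0,0],[-0.09,0.135,0.08,0,0,0,0],[-0.11,0.165,0.08,0,0,0,0],[-0.125,0.185,0.08,0,0,0,0],[-0.125,0.185,0.08,0,0,0,0],[-0.125,0.185,0.08,0,0,0,0]])

```text
clock: 6.08
position: [0.3615, 0.4077, 0.2332]
tool_rot: [0.705, 0.709, 0.001, -0.0]
force: [0.4, -0.5, -0.4]
gripper_width: 0.0005
```

```bash
python3 look.py 5;  python3 - <<'E'
import numpy as np
from h import *
d=dict(np.load("top5.npz"));P=cloud(d)
cv2.imwrite("pics/wide5.png",cv2.resize(d["frame"][120:240,150:360],None,fx=3.8,fy=3.8,interpolation=cv2.INTER_CUBIC))
for n,c in [("paddle",(187,198)),("paddle2",(310,212))]: print(n,np.median(P[c[1]-3:c[1]+4,c[0]-3:c[0]+4].reshape(-1,3),0).round(4))
E
```

```text
6.0833 [0.3615 0.4077 0.2332] [ 0.39 -0.55 -0.45] 0.0005354727088355873
paddle [0.4899 0.2204 0.1051]
paddle2 [ 0.448  -0.1878  0.1054]
```

View pics/look5.png

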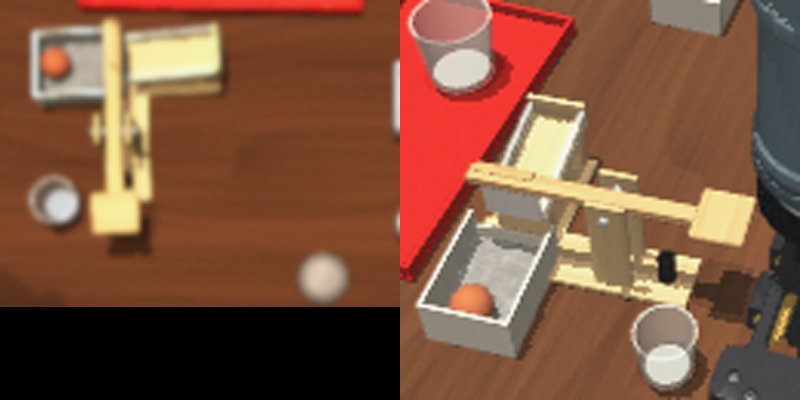

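View pics/wide5.png

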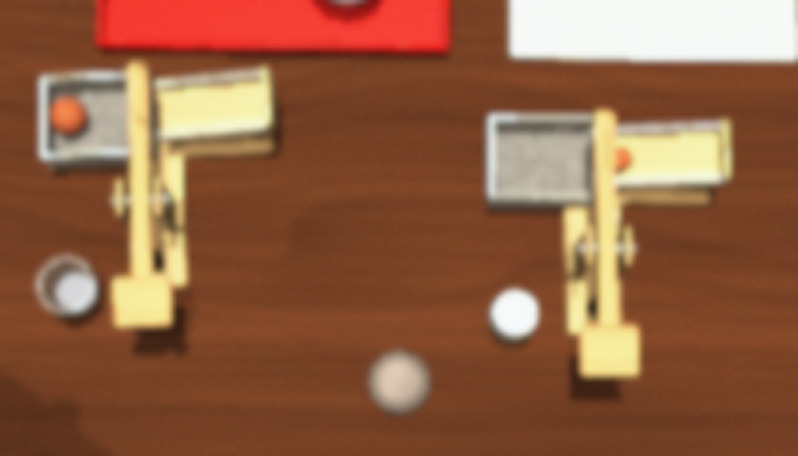

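The pictures show the ball resting in tray 1 (wide view (68,115)). Paddle 1 is back at 105 mm with its gate shut, and the small ball is still behind its gate (622,158). The cup, jar and stone look unmoved, and the robot is clear of everything.

```bash
python3 -c "
from cell import workorder
print(workorder.sign_off())"
```

```text
the job is handed in; nothing more can be done
None
```

The large ball is in dispenser 1's white tray and its gate is shut again. Dispenser 1 was the left-hand one. I pressed its paddle with closed fingertips and held it down for about two seconds. I then let it up gently, backed the arm away and handed the job in at about 6 s.

**Last checks:**
- **Large ball:** it rests at the far end of tray 1.
- **Paddle 1:** it is back at 105 mm, its rest height.
- **Small ball:** it is still behind its shut gate, and paddle 2 is at 105 mm.
- **Bystanders:** the cup, jar and stone look unmoved. I didn't check the magnifier, spoon and pen in the last pictures, but the arm did not go low near them.
- **Forces:** the highest reading I saw at the tool was about 5 N.

**One disagreement:** a first depth fit of the lever angle gave 0.39 rad, but it had many outliers. I pressed 4 mm deeper and held again, and a cleaner reading then gave about 0.45 rad, in line with the geometry. The ball had already rolled into the tray by the end of the first press.

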